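# Sort bar offcuts by weight onto the sloping saw rest

### The arm

A 6-joint arm with a two-finger parallel gripper is mounted at the origin on the work surface. World frame = base frame: x ahead of the robot, y to its left, z up, the work surface at z = 0. Lengths are in mm, angles in rad, forces in N, time in s.
With the tool pointing down it reaches from about 350 to 975 mm from the base axis. Payload 4.9 kg.
Tool frame: the origin (TCP) lies at the very end of the fingers, on their centre line; the grasp point (between the pads) lies 19 mm behind it (robot.hold_point_z is the distance from the TCP to the grasp point, in mm); z points along the fingers, y is the line along which they close (so a half turn about z gives the same grasp; the last joint's range is limited). The gripper opens to 85 mm and grips with 20 to 120 N. Pads are 22 mm wide; open, the fingers measure 114 mm over their backs; the gripper's body (76 mm by 85 mm) begins 54 mm behind the grasp point. The pads swing forward as they close: fully open they stand 13 mm farther back than shut.
Start: joints at [1.169, 0.053, 1.613, -0, 1.476, -0.119], TCP at [174.393, 600.157, 231.304] pointing down, gripper open.
Joint ranges: [-3.01, 3.01], [-1.01, 2.22], [0.06, 2.58], [-1.02, 4.17], [0.09, 2.62], [-3.14, 3.14]. Speed limits (rad/s): [2.57, 2.57, 3.14, 3.14, 3.14, 3.14].

### API

Orientations are given as a unit quaternion [w, x, y, z].
In Python, from cell import robot, vision, close_job gives the robot as it stands. Calls block until the motion is done:
- robot.move_ptp(position, orientation): joint-space move of the TCP to a pose.
- robot.line_to(position, frame=None, rate=150): straight line of the TCP; frame=None keeps the orientation; rate is the mean speed in mm/s.
- robot.goto_joints(angles): joint-space move.
- robot.set_gripper(opening): finger opening in mm; the grip force is fixed at half the most; returns when the fingers have stopped.
- robot.wait(seconds).
- robot.solve_ik(position, orientation): joint angles nearest the present ones, or None.
- robot.read_state(): the state.
- vision.capture(name): name is "scene" or "side" or "wrist"; returns a dict with "image" (420x560x3 uint8, red, green, blue), "vfov" (degrees; the focal length in pixels is half the picture's height over the tangent of half this angle, whatever the lens; pixels are square), "cx", "cy" (the principal point, pixels), "world_from_camera" (4x4, takes a point from camera to world coordinates); the wrist camera has in their place "T_tool_cam" (4x4, takes a point from camera to tool coordinates, whose origin is the TCP and whose axes are the flange's). Camera axes: x right, y down, z forward; pixel columns grow to the right and rows downward; lengths in mm; the calibration is good to about 2 mm. A picture is of the moment at which its call begins: read the wrist's pose just before it. There is no depth.
A pose or a line that the arm cannot do raises robot.IKError and nothing moves.
- close_job(): hands the job in; it is judged then, once.
The state is a dict: "clock": time; "qpos": joint angles; "joint_vel": joint speeds; "tau": joint torques, N m; "ee_pos": TCP position; "eef_rot": TCP orientation; "wrist_force": force on the tool from outside, world axes, zero at the start; "ft_torque": the same for the moment, N m; "gripper_width": finger opening in mm; "gripper_force": force on a finger pad.
Only numpy, scipy, OpenCV 4.12 (cv2) and the standard library are available. Lean on these libraries where they do the work, as an engineer would, in place of code of your own. Each camera call takes 0.05 s, during which the arm holds its last target. There are 200 camera calls.

### The job

Slide the wooden-handled stop of the sloping rest right back to its far end, then find out by weight which of the look-alike steel bars are solid and which are hollow. Lay the solid ones on the sloping rest, lengthways up the slope, so that they slide down side by side into its low corner with no gaps, and put the hollow ones in the black crate. Last, slide the stop back until you feel it touch the row of solid bars, without forcing it, and do not knock over the jar or the can.

Things in the scene. Friction and masses are not known exactly. Their poses are not given: they have to be found in the camera images.
- bar_a_mid (a point): one of four to six look-alike closed dark steel bars, 90 x 30 x 30 mm (absent ones read None); it may be solid (about 0.6 kg) or a hollow capped tube (about 0.2 kg), which cannot be seen. This point is the bar's centre, 15 mm above what it lies on; its x axis runs along the bar's length
- bar_b_mid (a point): one of four to six look-alike closed dark steel bars, 90 x 30 x 30 mm (absent ones read None); it may be solid (about 0.6 kg) or a hollow capped tube (about 0.2 kg), which cannot be seen. This point is the bar's centre, 15 mm above what it lies on; its x axis runs along the bar's length
- bar_c_mid (a point): one of four to six look-alike closed dark steel bars, 90 x 30 x 30 mm (absent ones read None); it may be solid (about 0.6 kg) or a hollow capped tube (about 0.2 kg), which cannot be seen. This point is the bar's centre, 15 mm above what it lies on; its x axis runs along the bar's length
- bar_d_mid (a point): one of four to six look-alike closed dark steel bars, 90 x 30 x 30 mm (absent ones read None); it may be solid (about 0.6 kg) or a hollow capped tube (about 0.2 kg), which cannot be seen. This point is the bar's centre, 15 mm above what it lies on; its x axis runs along the bar's length
- bar_e_mid (a point): one of four to six look-alike closed dark steel bars, 90 x 30 x 30 mm (absent ones read None); it may be solid (about 0.6 kg) or a hollow capped tube (about 0.2 kg), which cannot be seen. This point is the bar's centre, 15 mm above what it lies on; its x axis runs along the bar's length
- bar_f_mid (a point): one of four to six look-alike closed dark steel bars, 90 x 30 x 30 mm (absent ones read None); it may be solid (about 0.6 kg) or a hollow capped tube (about 0.2 kg), which cannot be seen. This point is the bar's centre, 15 mm above what it lies on; its x axis runs along the bar's length
- rest_corner (a point): low inner corner of the sloping rest, on its plate, 30 mm above the table. Axes: x runs up the slope (22 degrees) away from the end fence, y up the cross slope (19 degrees) away from the side fence, z is the plate's normal. A bar fully home in the corner has its centre at (45, 15, 15) mm, the next ones at y = 45 and 75 mm
- rest: sloping rest, fixed to the table: a slick white plate (bars slide down it by themselves), 190 mm along the corner's x and 200 mm along its y, with 20 mm high, 12 mm thick fences outside its x = 0 and y = 0 edges and a 12 mm guide rod across it along y at x = 178 mm. Origin on the table, about under the plate's middle, z up
- stop (a joint): sliding stop of the rest, in m: distance of its face from the side fence; 0 = against the fence, 0.170 = at the far end of its travel. It slides along the rest's y axis with about 2 N of friction and stays where it is left
- stop_handle (a point): centre of the stop's upright wooden handle: 45 mm along the rest's x, 16 mm along its y, 42 mm high along its z (26 to 68 mm above the plate), to be pinched across its 16 mm. It stands on the stop's 24 mm high, 16 mm thick aluminium bar; axes as those of the rest's corner; 65 mm up the slope from the end fence
- stop_face (a point): point on the stop's face that looks at the side fence, 15 mm above the plate, 65 mm up the slope from the end fence, 8 mm from the handle's middle along y; axes as those of the rest's corner
- crate_in (a point): centre of the inner floor of the open black plastic crate, 240 mm along its x, 190 mm along its y, 50 mm high outside, walls and floor 5 mm; fixed to the table
- jar: glass jar with a steel lid, 70 mm across, 90 mm high, standing at the back of the table; origin under its centre; not to be knocked over
- can: tall spray can, 64 mm across, 170 mm high, standing at the back of the table; origin under its centre; not to be knocked over
Not all that is in view belongs to the job. What is shaped like the part that bears bar_e_mid but red or turquoise is not meant.

How it is judged (in metres and radians):
On the way, in this order (a step that is already met when the one before it is completed fails the run):
1. the stop is slid back to the far end of its travel (value of joint stop above 0.16 m), for 0.2 s.
2. all bars are sorted: the solid ones home in a row in the low corner of the rest, the hollow ones in the crate (((x of bar_a_mid in the frame of rest_corner between 0.04 and 0.05 m and y of bar_a_mid in the frame of rest_corner between 0.01 and 0.081 m and z of bar_a_mid in the frame of rest_corner between 0.009 and 0.021 m and angle between the x axis of bar_a_mid and the x axis of rest_corner, either way round below 0.12 rad and contact force between bar_a and rest_plate above 3.2 N and (y of bar_a_mid in the frame of rest_corner below 0.02 m or distance between bar_a_mid and bar_b_mid below 0.035 m or distance between bar_a_mid and bar_c_mid below 0.035 m or distance between bar_a_mid and bar_d_mid below 0.035 m or distance between bar_a_mid and bar_e_mid below 0.035 m or distance between bar_a_mid and bar_f_mid below 0.035 m)) or (x of bar_a_mid in the frame of crate_in between -0.12 and 0.12 m and y of bar_a_mid in the frame of crate_in between -0.095 and 0.095 m and z of bar_a_mid in the frame of crate_in between 0 and 0.06 m and contact force between bar_a and crate below 4.4 N)) and ((x of bar_b_mid in the frame of rest_corner between 0.04 and 0.05 m and y of bar_b_mid in the frame of rest_corner between 0.01 and 0.081 m and z of bar_b_mid in the frame of rest_corner between 0.009 and 0.021 m and angle between the x axis of bar_b_mid and the x axis of rest_corner, either way round below 0.12 rad and contact force between bar_b and rest_plate above 3.2 N and (y of bar_b_mid in the frame of rest_corner below 0.02 m or distance between bar_b_mid and bar_a_mid below 0.035 m or distance between bar_b_mid and bar_c_mid below 0.035 m or distance between bar_b_mid and bar_d_mid below 0.035 m or distance between bar_b_mid and bar_e_mid below 0.035 m or distance between bar_b_mid and bar_f_mid below 0.035 m)) or (x of bar_b_mid in the frame of crate_in between -0.12 and 0.12 m and y of bar_b_mid in the frame of crate_in between -0.095 and 0.095 m and z of bar_b_mid in the frame of crate_in between 0 and 0.06 m and contact force between bar_b and crate below 4.4 N)) and ((x of bar_c_mid in the frame of rest_corner between 0.04 and 0.05 m and y of bar_c_mid in the frame of rest_corner between 0.01 and 0.081 m and z of bar_c_mid in the frame of rest_corner between 0.009 and 0.021 m and angle between the x axis of bar_c_mid and the x axis of rest_corner, either way round below 0.12 rad and contact force between bar_c and rest_plate above 3.2 N and (y of bar_c_mid in the frame of rest_corner below 0.02 m or distance between bar_c_mid and bar_a_mid below 0.035 m or distance between bar_c_mid and bar_b_mid below 0.035 m or distance between bar_c_mid and bar_d_mid below 0.035 m or distance between bar_c_mid and bar_e_mid below 0.035 m or distance between bar_c_mid and bar_f_mid below 0.035 m)) or (x of bar_c_mid in the frame of crate_in between -0.12 and 0.12 m and y of bar_c_mid in the frame of crate_in between -0.095 and 0.095 m and z of bar_c_mid in the frame of crate_in between 0 and 0.06 m and contact force between bar_c and crate below 4.4 N)) and ((x of bar_d_mid in the frame of rest_corner between 0.04 and 0.05 m and y of bar_d_mid in the frame of rest_corner between 0.01 and 0.081 m and z of bar_d_mid in the frame of rest_corner between 0.009 and 0.021 m and angle between the x axis of bar_d_mid and the x axis of rest_corner, either way round below 0.12 rad and contact force between bar_d and rest_plate above 3.2 N and (y of bar_d_mid in the frame of rest_corner below 0.02 m or distance between bar_d_mid and bar_a_mid below 0.035 m or distance between bar_d_mid and bar_b_mid below 0.035 m or distance between bar_d_mid and bar_c_mid below 0.035 m or distance between bar_d_mid and bar_e_mid below 0.035 m or distance between bar_d_mid and bar_f_mid below 0.035 m)) or (x of bar_d_mid in the frame of crate_in between -0.12 and 0.12 m and y of bar_d_mid in the frame of crate_in between -0.095 and 0.095 m and z of bar_d_mid in the frame of crate_in between 0 and 0.06 m and contact force between bar_d and crate below 4.4 N)) and ((x of bar_e_mid in the frame of rest_corner between 0.04 and 0.05 m and y of bar_e_mid in the frame of rest_corner between 0.01 and 0.081 m and z of bar_e_mid in the frame of rest_corner between 0.009 and 0.021 m and angle between the x axis of bar_e_mid and the x axis of rest_corner, either way round below 0.12 rad and contact force between bar_e and rest_plate above 3.2 N and (y of bar_e_mid in the frame of rest_corner below 0.02 m or distance between bar_e_mid and bar_a_mid below 0.035 m or distance between bar_e_mid and bar_b_mid below 0.035 m or distance between bar_e_mid and bar_c_mid below 0.035 m or distance between bar_e_mid and bar_d_mid below 0.035 m or distance between bar_e_mid and bar_f_mid below 0.035 m)) or (x of bar_e_mid in the frame of crate_in between -0.12 and 0.12 m and y of bar_e_mid in the frame of crate_in between -0.095 and 0.095 m and z of bar_e_mid in the frame of crate_in between 0 and 0.06 m and contact force between bar_e and crate below 4.4 N)) and ((x of bar_f_mid in the frame of rest_corner between 0.04 and 0.05 m and y of bar_f_mid in the frame of rest_corner between 0.01 and 0.081 m and z of bar_f_mid in the frame of rest_corner between 0.009 and 0.021 m and angle between the x axis of bar_f_mid and the x axis of rest_corner, either way round below 0.12 rad and contact force between bar_f and rest_plate above 3.2 N and (y of bar_f_mid in the frame of rest_corner below 0.02 m or distance between bar_f_mid and bar_a_mid below 0.035 m or distance between bar_f_mid and bar_b_mid below 0.035 m or distance between bar_f_mid and bar_c_mid below 0.035 m or distance between bar_f_mid and bar_d_mid below 0.035 m or distance between bar_f_mid and bar_e_mid below 0.035 m)) or (x of bar_f_mid in the frame of crate_in between -0.12 and 0.12 m and y of bar_f_mid in the frame of crate_in between -0.095 and 0.095 m and z of bar_f_mid in the frame of crate_in between 0 and 0.06 m and contact force between bar_f and crate below 4.4 N)) and distance between any of bar_a_mid, bar_b_mid, bar_c_mid, bar_d_mid, bar_e_mid, bar_f_mid and rest_corner below 0.056 m), for 0.2 s.
3. the stop touches the row (all of step 2 and ((y of bar_a_mid in the frame of stop_face between -0.0195 and -0.01 m and x of bar_a_mid in the frame of stop_face between -0.03 and -0.01 m and z of bar_a_mid in the frame of stop_face between -0.01 and 0.01 m) or (y of bar_b_mid in the frame of stop_face between -0.0195 and -0.01 m and x of bar_b_mid in the frame of stop_face between -0.03 and -0.01 m and z of bar_b_mid in the frame of stop_face between -0.01 and 0.01 m) or (y of bar_c_mid in the frame of stop_face between -0.0195 and -0.01 m and x of bar_c_mid in the frame of stop_face between -0.03 and -0.01 m and z of bar_c_mid in the frame of stop_face between -0.01 and 0.01 m) or (y of bar_d_mid in the frame of stop_face between -0.0195 and -0.01 m and x of bar_d_mid in the frame of stop_face between -0.03 and -0.01 m and z of bar_d_mid in the frame of stop_face between -0.01 and 0.01 m) or (y of bar_e_mid in the frame of stop_face between -0.0195 and -0.01 m and x of bar_e_mid in the frame of stop_face between -0.03 and -0.01 m and z of bar_e_mid in the frame of stop_face between -0.01 and 0.01 m) or (y of bar_f_mid in the frame of stop_face between -0.0195 and -0.01 m and x of bar_f_mid in the frame of stop_face between -0.03 and -0.01 m and z of bar_f_mid in the frame of stop_face between -0.01 and 0.01 m))), for 0.2 s.
At the end, for the whole second after the job is handed in: Solid bars lie flat in a row on the rest, ends within 5 mm of the end fence, the first within 5 mm of the side fence, each next within 5 mm of touching it, square within 0.12 rad; the stop within 4.5 mm of the outermost; hollow bars in the crate, centres at most 60 mm above its floor; all stays so (all of step 3).
It fails at once if the stop is forced against a bar with more than 40 N (contact force between stop and bar_a above 40 N or contact force between stop and bar_b above 40 N or contact force between stop and bar_c above 40 N or contact force between stop and bar_d above 40 N or contact force between stop and bar_e above 40 N or contact force between stop and bar_f above 40 N).
It fails at once if the jar is knocked over (angle between jar's own z axis and vertical above 0.7 rad).
It fails at once if the can is knocked over (angle between can's own z axis and vertical above 0.7 rad).
Of bar_a, bar_b, bar_c, bar_d, bar_e, bar_f only 4 to 6 are there at a start; the rules pass over those that are not, and their reading is None.
At some moment in a run one of bar_a, bar_b, bar_c, bar_d, bar_e, bar_f may be knocked a few centimetres aside while the robot is not near it.
Once in a run the grip may slacken for a moment while it holds something.
It also fails if it takes over 210 s, if anything falls off the work surface, if the arm or the gripper's body presses on something with over 40 N, if the wrist force passes 120 N, or if a joint passes its speed limit or range.

## Working session

There is one attempt and no reset: what is moved stays moved. The work goes in short steps, each a Python script; the robot and the scene stay as the last script left them, time stands still between calls to the robot, and variables do not carry over. Pictures are saved under pics/ and viewed, at most 14 in all, crops included, and the job is handed in when it is done.

```bash
mkdir -p pics; ls; python3 - <<'E'
from cell import robot, vision
import cv2,numpy as np
np.set_printoptions(precision=4,suppress=True)
for n in ["scene","side","wrist"]:
    d=vision.capture(n); cv2.imwrite(f"pics/{n}0.png",cv2.cvtColor(d["image"],cv2.COLOR_RGB2BGR))
    print(n,{k:v for k,v in d.items() if k!="image"})
s=robot.read_state(); print(s)
E
```

```text
pics
scene {'vfov': 47.13418400017408, 'cx': 279.28364624263025, 'cy': 197.39817252207047, 'world_from_camera': array([[  -0.1973,    0.8477,   -0.4924, 1294.6835],
       [   0.9803,    0.1771,   -0.0879,  131.095 ],
       [   0.0127,   -0.5   ,   -0.8659, 1431.0675],
       [   0.    ,    0.    ,    0.    ,    1.    ]])}
side {'vfov': 42.925607190234416, 'cx': 271.51933081252366, 'cy': 211.26462536074138, 'world_from_camera': array([[   0.8282,   -0.3589,    0.4305, -100.0472],
       [  -0.5601,   -0.5025,    0.6586, -952.9863],
       [  -0.0201,   -0.7866,   -0.6172,  986.4503],
       [   0.    ,    0.    ,    0.    ,    1.    ]])}
wrist {'vfov': 69.67145676062984, 'cx': 283.1844054208816, 'cy': 211.9968180363845, 'T_tool_cam': array([[   0.0001,   -0.9476,   -0.3195,   82.2855],
       [   1.    ,    0.0001,   -0.0001,    0.95  ],
       [   0.0001,   -0.3195,    0.9476, -142.2514],
       [   0.    ,    0.    ,    0.    ,    1.    ]])}
{'clock': 0.15, 'qpos': array([ 1.1691,  0.0532,  1.614 , -0.    ,  1.476 , -0.119 ]), 'joint_vel': array([ 0.0001, -0.0015, -0.0041,  0.0006, -0.0028,  0.0016]), 'tau': array([  0.0003, -39.4241, -37.0722,  -0.0001,   0.0046,   0.    ]), 'ee_pos': array([174.1851, 599.7375, 230.3411]), 'eef_rot': array([-0.0002,  0.1409,  0.99  , -0.0008]), 'wrist_force': array([-0.2408, -0.3135,  0.3731]), 'ft_torque': array([-0.012 , -0.0011,  0.0515]), 'gripper_force': 0.0, 'gripper_width': 85.35226332463314}
```

View pics/scene0.png

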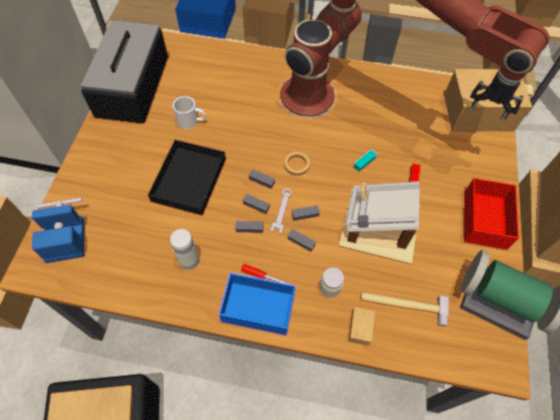

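View pics/side0.png

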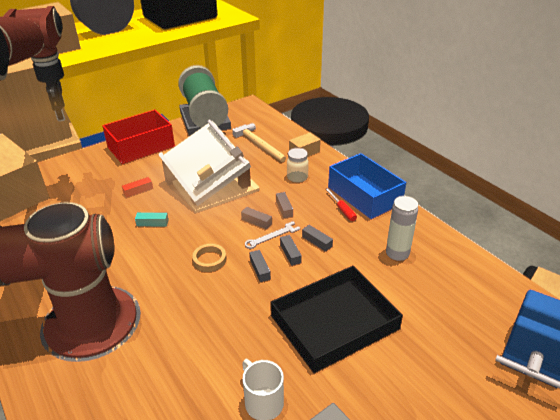

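```bash
cat > h.py <<'E'
import numpy as np, cv2
from cell import robot, vision, close_job
from scipy.spatial.transform import Rotation as R
np.set_printoptions(precision=3,suppress=True)
def K(d):
    f=d["image"].shape[0]/2/np.tan(np.radians(d["vfov"]/2)); return np.array([[f,0,d["cx"]],[0,f,d["cy"]],[0,0,1]])
def rot(s): q=s["eef_rot"]; return R.from_quat([q[1],q[2],q[3],q[0]]).as_matrix()
def quat(M): q=R.from_matrix(M).as_quat(); return [q[3],q[0],q[1],q[2]]
def cap(n,save=None):
    s=robot.read_state(); d=vision.capture(n)
    if n=="wrist":
        T=np.eye(4); T[:3,:3]=rot(s); T[:3,3]=s["ee_pos"]; d["world_from_camera"]=T@d["T_tool_cam"]
    if save: cv2.imwrite(save,cv2.cvtColor(d["image"],cv2.COLOR_RGB2BGR))
    return d
def plane(d,px,z):
    T=d["world_from_camera"]; px=np.atleast_2d(np.float64(px)); r=(T[:3,:3]@np.linalg.inv(K(d))@np.c_[px,np.ones(len(px))].T).T
    return T[:3,3]+r*((z-T[2,3])/r[:,2])[:,None]
def proj(d,P):
    Ti=np.linalg.inv(d["world_from_camera"]); c=(Ti[:3,:3]@np.atleast_2d(P).T).T+Ti[:3,3]; p=(K(d)@c.T).T; return p[:,:2]/p[:,2:]
E
python3 - <<'E'
from h import *
a=cap("scene");b=cap("side")
for n,p in dict(bars=[(262,179),(256,203),(250,227),(306,212),(302,240)],crate=[(188,143),(225,150),(203,212),(151,182)],rest=[(356,184),(418,183),(418,229),(349,229)],board=[(341,245),(411,259)]).items():
    print(n,plane(a,p,15)[:,:2].tolist())
print(plane(b,[(257,218),(284,205),(260,265),(290,250),(317,237)],15)[:,:2])
A=cv2.resize(a["image"][165:270,330:435],(560,560),interpolation=cv2.INTER_CUBIC)
B=cv2.resize(b["image"][115:220,155:260],(560,560),interpolation=cv2.INTER_CUBIC)
cv2.imwrite("pics/rA.png",cv2.cvtColor(A,cv2.COLOR_RGB2BGR));cv2.imwrite("pics/rB.png",cv2.cvtColor(B,cv2.COLOR_RGB2BGR))
E
```

```text
bars [[429.3751181866729, -85.88053015559478], [526.8500512678437, -85.14006187207491], [618.8754642005582, -84.4409908658115], [526.3807075200382, 85.91432143610021], [630.3462158350121, 90.721129355342]]
crate [[333.93449959893724, -381.27713577064674], [336.41209661188236, -242.4775294212572], [596.4372772131267, -250.24607688837108], [519.7679026358009, -457.580292089208]]
rest [[382.6190982406729, 236.75198012147757], [334.32781560497835, 447.4591187804857], [513.7357612636767, 457.3451990513953], [559.9707279789193, 234.85836609516213]]
board [[622.2466639636955, 216.82458261285922], [625.2888405928716, 441.3900717084019]]
[[525.464  81.948]
 [624.89   87.104]
 [425.553 -87.27 ]
 [523.336 -85.354]
 [615.382 -85.196]]
```

View pics/rA.png

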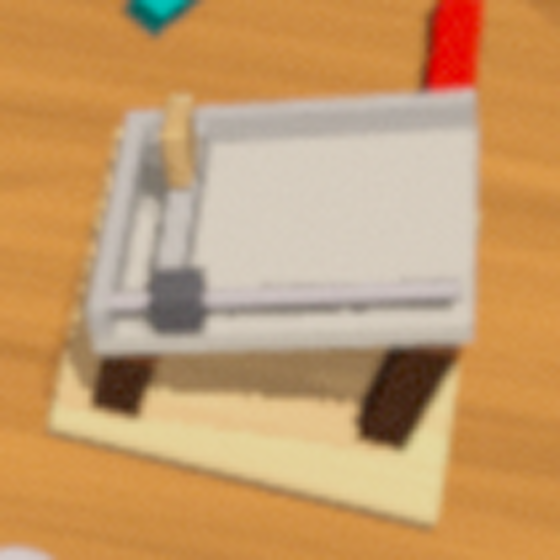

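View pics/rB.png

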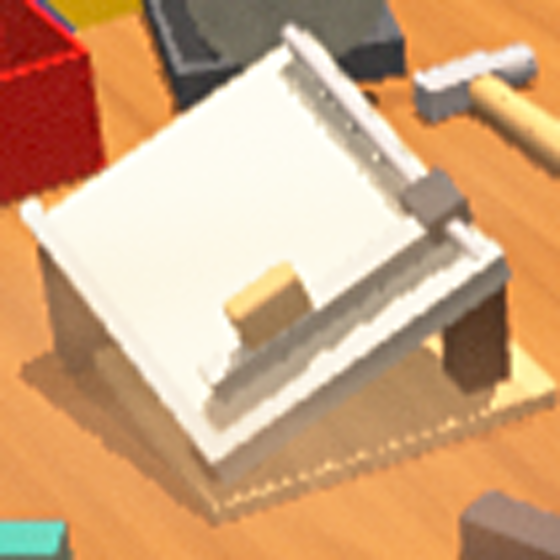

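```bash
cat > fitrest.py <<'E'
from h import *
from scipy.optimize import least_squares
def Rrest(yaw,mode=0):
    a,b=np.radians([22,19])
    if mode==0: M=R.from_euler('z',yaw).as_matrix()@R.from_euler('y',-a).as_matrix()@R.from_euler('x',b).as_matrix()
    elif mode==1: M=R.from_euler('z',yaw).as_matrix()@R.from_euler('x',b).as_matrix()@R.from_euler('y',-a).as_matrix()
    else:
        x=np.array([np.cos(a),0,np.sin(a)]); # y perp to x with elevation b
        sy=np.sin(b); yx=-sy*np.sin(a)/np.cos(a); y=np.array([yx,np.sqrt(1-sy**2-yx**2),sy])
        M=R.from_euler('z',yaw).as_matrix()@np.c_[x,y,np.cross(x,y)]
    return M
def pts(P,p,mode): return np.array([p[0],p[1],30])+np.asarray(P,float)@Rrest(p[2],mode).T
E
python3 - <<'E'
from fitrest import *
a=cap("scene");b=cap("side")
P=[(-12,-12,20),(-12,200,20),(190,-12,20)]
A=np.array([(127,113),(474,92),(96,322)])/5.3333+[330,165]
B=np.array([(215,455),(33,203),(503,250)])/5.3333+[155,115]
for m in range(3):
    f=lambda p:np.r_[(proj(a,pts(P,p,m))-A).ravel(),(proj(b,pts(P,p,m))-B).ravel()]
    r=least_squares(f,[400,250,0]); print(m,r.x,r.cost,r.fun)
    if m==0:
        for d,n,o in((a,"A",(330,165)),(b,"B",(155,115))):
            im=cv2.cvtColor(d["image"],cv2.COLOR_RGB2BGR)[o[1]:o[1]+105,o[0]:o[0]+105]; im=cv2.resize(im,(560,560),interpolation=cv2.INTER_CUBIC)
            for Q,c in [([(0,0,0),(190,0,0),(190,200,0),(0,200,0)],(0,0,255)),([(-12,-12,20),(190,-12,20),(190,200,0),(-12,200,20)],(0,255,0))]:
                q=(proj(d,pts(Q,r.x,m))-o)*5.3333; cv2.polylines(im,[q.astype(int)],True,c,1)
            if n=="A":full=im
            else: cv2.imwrite("pics/ov.png",cv2.resize(np.hstack([full,im]),(800,400)))
E
```

```text
0 [425.938 247.6    -0.057] 5.966858152367589 [ 0.61   0.019  0.559  0.877 -0.734 -1.618  0.929  0.044 -1.358  1.015
  1.046 -1.577]
1 [425.238 248.416   0.072] 3.8240551387263393 [ 0.758 -0.044  0.6   -0.123 -0.929 -0.651  0.743  0.023 -1.579 -0.131
  1.427 -0.558]
2 [426.33  248.424  -0.064] 5.495646825664807 [ 0.733  0.223  0.572  0.004 -1.03  -1.5    0.989  0.027 -1.497 -0.044
  1.294 -1.368]
```

View pics/ov.png

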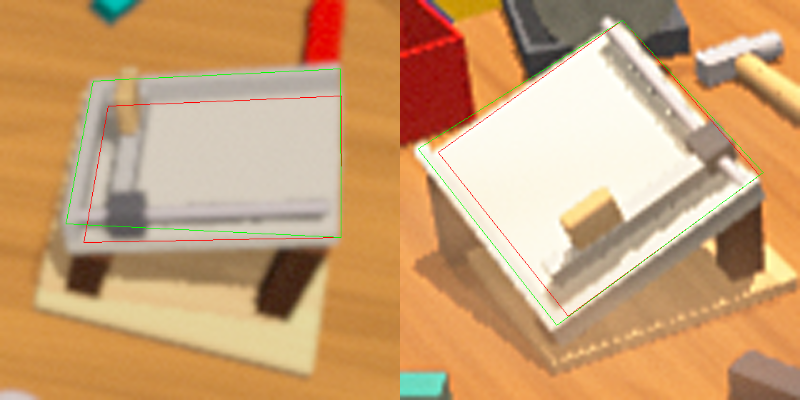

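```bash
python3 - <<'E'
from h import *
import pickle
robot.move_ptp([470,340,330],[0,0,1,0]); robot.wait(.3)
d=cap("wrist"); pickle.dump(d,open("w1.pkl","wb"))
cv2.imwrite("pics/w1.png",cv2.resize(cv2.cvtColor(d["image"],cv2.COLOR_RGB2BGR),(800,600),interpolation=cv2.INTER_CUBIC))
robot.move_ptp([470,0,330],[0,0,1,0]); robot.wait(.3)
d=cap("wrist"); pickle.dump(d,open("w2.pkl","wb"))
cv2.imwrite("pics/w2.png",cv2.cvtColor(d["image"],cv2.COLOR_RGB2BGR))
print(robot.read_state()["clock"])
E
```

```text
3.8333
```

View pics/w1.png

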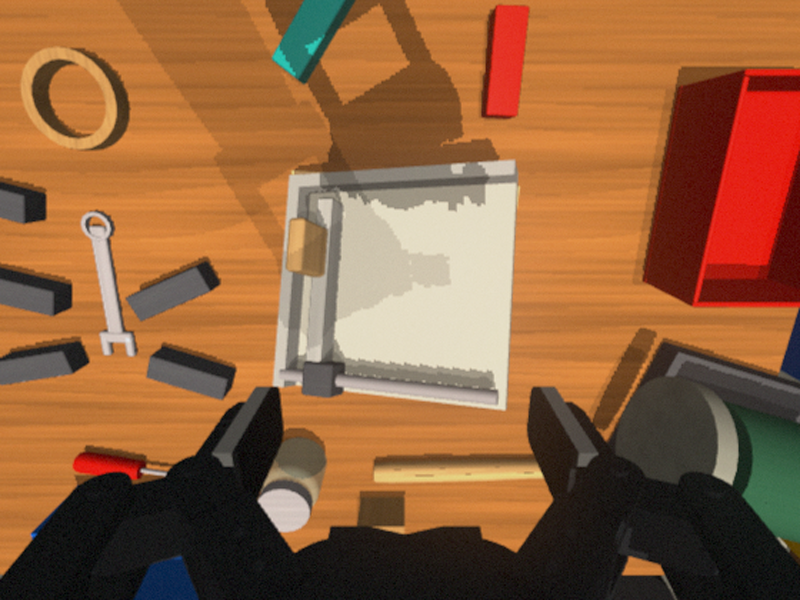

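View pics/w2.png

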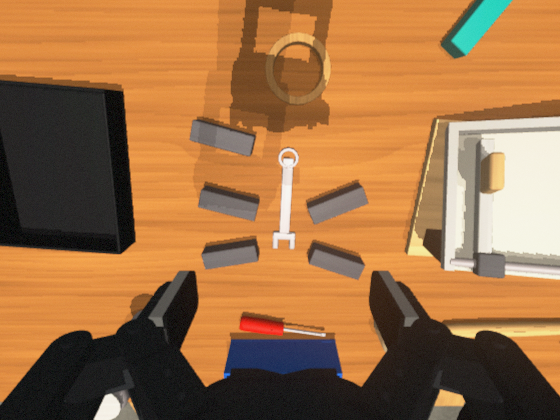

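```bash
cat > fit2.py <<'E'
from fitrest import *
import pickle
w1=pickle.load(open("w1.pkl","rb"));w2=pickle.load(open("w2.pkl","rb"))
a=cap("scene");b=cap("side")
obs=[(a,[(-12,-12,20),(-12,200,20),(190,-12,20)],np.array([(127,113),(474,92),(96,322)])/5.3333+[330,165]),
(b,[(-12,-12,20),(-12,200,20),(190,-12,20)],np.array([(215,455),(33,203),(503,250)])/5.3333+[155,115]),
(w1,[(-12,-12,20),(-12,200,20),(190,-12,20),(190,200,0)],np.array([(290,173),(516,160),(274,384),(505,409)])*.7),
(w2,[(-12,-12,20),(190,-12,20)],np.array([(444,122),(443,270)]))]
for m in range(3):
    f=lambda p:np.concatenate([(proj(d,pts(P,p,m))-q).ravel() for d,P,q in obs])
    r=least_squares(f,[400,250,0],loss="soft_l1"); print(m,r.x,r.cost,f(r.x))
def f(p):
    M=R.from_rotvec(p[3:]).as_matrix()
    return np.concatenate([(proj(d,p[:3]+np.array(P,float)@M.T)-q).ravel() for d,P,q in obs])
r=least_squares(f,[425,248,30,.3,-.35,0],loss="soft_l1"); print("free",r.x,r.cost);M=R.from_rotvec(r.x[3:]).as_matrix();print(M);print(f(r.x))
print(np.degrees(np.arcsin(M[2])))
# bars
for d in (w2,):
    hsv=cv2.cvtColor(d["image"],cv2.COLOR_RGB2HSV)
    m=((hsv[...,1]<70)&(hsv[...,2]<130)).astype(np.uint8); m[:,:170]=0; m[280:]=0; m[:,400:]=0;m[:110]=0
    n,l,s,c=cv2.connectedComponentsWithStats(m)
    for i in range(1,n):
        if s[i,4]>400:
            print(s[i],c[i],plane(d,c[i],18)[0], cv2.minAreaRect(np.argwhere(l==i)[:,::-1].astype(np.float32)))
E
python3 fit2.py
```

```text
0 [420.811 246.322  -0.065] 14.83045686678716 [ 0.466 -1.336  0.305 -0.092 -1.382 -3.305 -0.476  0.855 -2.273  1.514
  0.017 -0.616 -1.05   0.926 -0.444  0.821 -1.609  1.298  0.328 -0.235
  5.079 -0.104  1.681 -0.089]
1 [420.615 247.102   0.068] 11.685025616499868 [ 0.561 -1.264  0.298 -1.171 -1.39  -2.122 -0.472  0.784 -2.554  0.418
  0.458  0.243 -0.774  1.071 -0.527  0.149 -0.001  0.957  0.078  0.498
  5.296  0.04   0.458 -0.428]
2 [420.964 247.232  -0.069] 14.775027165226298 [ 0.602 -1.176  0.326 -1.197 -1.452 -3.188 -0.473  0.855 -2.676  0.547
  0.103 -0.491 -0.542  1.102 -0.431 -0.224 -1.59   1.26   0.11   1.092
  5.283  0.071  1.387 -0.127]
free [421.144 247.341  27.938   0.339  -0.374   0.003] 10.771582751400835
[[ 0.931 -0.065 -0.358]
 [-0.059  0.944 -0.325]
 [ 0.359  0.324  0.875]]
[ 0.533 -0.811  0.211 -0.651 -1.403 -1.928 -0.3    1.258 -2.377  1.006
  0.473  0.536 -0.155  1.359 -0.738  0.479  0.335  0.581 -0.028 -0.125
  4.633  0.329  0.116 -0.803]
[21.045 18.899 61.08 ]
[190 120  65  34 615] [209.902 133.011] [ 419.675 -105.502   18.   ] ((221.678466796875, 137.0809326171875), (63.70709228515625, 21.321584701538086), 14.931416511535645)
[199 186  59  27 855] [224.25  201.158] [523.373 -90.892  18.   ] ((228.02943420410156, 202.38235473632812), (57.96601486206055, 21.10059928894043), 14.03624439239502)
[202 244  56  25 645] [224.416 255.904] [618.729 -96.439  18.   ] ((229.18783569335938, 253.97109985351562), (21.135950088500977, 54.36044692993164), 81.25383758544922)
```

```bash
cat > bars.py <<'E'
from h import *
from scipy.optimize import minimize
BOX=np.array([(x,y,z) for x in(-45,45) for y in(-15,15) for z in(0,30)],float)
def mask(d):
    hsv=cv2.cvtColor(d["image"],cv2.COLOR_RGB2HSV); m=((hsv[...,1]<115)&(hsv[...,2]<140)).astype(np.uint8)
    return cv2.morphologyEx(m,cv2.MORPH_OPEN,np.ones((3,3)))
def fit(d,g,yaw0s=(-.4,0,.4),rad=75):
    """fit box on the table near g; returns x,y,yaw, IoU"""
    m=mask(d); h,w=m.shape; roi=np.zeros_like(m); c=proj(d,[g[0],g[1],15])[0]
    e=proj(d,[g[0]+rad,g[1],15])[0]; cv2.circle(roi,tuple(int(v) for v in c),int(np.hypot(*(e-c))),1,-1)
    n,l,s,cc=cv2.connectedComponentsWithStats(m*roi)
    ok=[i for i in range(1,n) if s[i,4]>250]
    if not ok: return None
    i=min(ok,key=lambda i:np.hypot(*(cc[i]-c))); mm=(l==i).astype(np.uint8)
    def cost(p):
        M=R.from_euler('z',p[2]/50).as_matrix(); q=proj(d,BOX@M.T+[p[0],p[1],0]); z=np.zeros_like(m)
        cv2.fillConvexPoly(z,cv2.convexHull((q*16).astype(np.int32)),1,shift=4)
        return 1-(z&mm).sum()/max(1,(z|mm).sum())
    p0=plane(d,cc[i],15)[0]
    rs=[minimize(cost,[p0[0],p0[1],y*50],method="Nelder-Mead",options=dict(initial_simplex=[[p0[0]+a,p0[1]+b,y*50+k] for a,b,k in((0,0,0),(8,0,0),(0,8,0),(0,0,12))])) for y in yaw0s]
    r=min(rs,key=lambda r:r.fun); return np.array([r.x[0],r.x[1],r.x[2]/50,1-r.fun])
E
python3 - <<'E'
from bars import *
import pickle
from fitrest import pts
w1=pickle.load(open("w1.pkl","rb"));w2=pickle.load(open("w2.pkl","rb"))
for g in [(427,-87),(525,-86),(617,-85),(526,83),(628,89)]:
    print(g,fit(w2,g),fit(w1,g))
a=cap("scene")
print("crate rim",plane(a,[(188,143),(225,150),(203,212),(151,182)],50)[:,:2].tolist(), plane(w2,[(123,92),(133,233),(119,252)],50)[:,:2].tolist())
p=[420.6,247.3,.069]
for s in(0,8,16,24,32): print(s,proj(w1,pts([(65,s+8,68),(65,s+8,26)],p,1)).ravel()/.7, proj(w2,pts([(65,s+8,68)],p,1)).ravel())
from fitrest import Rrest
M=Rrest(.069,1); Q=quat(np.c_[-M[:,0],M[:,1],-M[:,2]])
for P in [(65,18,30),(65,178,30),(55,45,3),(55,100,3),(55,100,100)]: print(P,pts([P],p,1)[0],robot.solve_ik(list(pts([P],p,1)[0]),Q))
E
```

```text
(427, -87) [426.67  -86.863   1.325   0.835] [427.851 -90.456   1.417   0.935]
(525, -86) [528.587 -82.823   1.292   0.857] [526.999 -86.882   1.364   0.924]
(617, -85) [617.23  -88.062  -1.362   0.837] [616.765 -88.701   1.793   0.906]
(526, 83) [517.791  75.818  -0.852   0.236] [526.126  87.548  -1.146   0.9  ]
(628, 89) [628.365  89.231   1.18    0.833] [629.75   90.227   1.266   0.863]
crate rim [[357.68069335827727, -368.61317442062744], [360.097053253269, -233.24418565008062], [613.6953643627735, -240.82072309494947], [538.9209757375099, -443.0303963603209]] [[365.81224764349645, -207.1733489963993], [564.2263827260937, -225.42761593679077], [595.9946198876937, -252.06802937853922]]
0 [269.918 244.812 298.058 253.056] [473.574 171.215]
8 [278.025 244.8   305.542 253.099] [481.341 171.207]
16 [286.252 244.787 313.126 253.144] [489.223 171.2  ]
24 [294.601 244.775 320.812 253.189] [497.223 171.192]
32 [303.077 244.763 328.603 253.235] [505.343 171.184]
(65, 18, 30) [469.51  250.716  85.183] [ 0.221 -0.325  2.269  0.349  0.785 -1.551]
(65, 178, 30) [459.079 401.639 137.274] [ 0.554 -0.197  2.072  0.132  0.777 -1.092]
(55, 45, 3) [467.944 285.59   66.761] [ 0.305 -0.249  2.246  0.321  0.71  -1.468]
(55, 100, 3) [464.359 337.47   84.668] [ 0.423 -0.214  2.183  0.238  0.706 -1.297]
(55, 100, 100) [430.127 305.754 169.705] [ 0.385 -0.477  2.225  0.214  0.93  -1.278]
```

```bash
cat > ops.py <<'E'
from bars import *
from fitrest import pts,Rrest
RP=[420.6,247.3,.069]; M=Rrest(RP[2],1); Q=quat(np.c_[-M[:,0],M[:,1],-M[:,2]])
def rp(x,y,z): return list(pts([(x,y,z)],RP,1)[0])
def inrest(p): return (np.asarray(p)-[RP[0],RP[1],30])@M
def st(): return robot.read_state()
def frest(): return M.T@st()["wrist_force"]
E
python3 - <<'E'
from ops import *
robot.move_ptp(rp(65,32,130),Q); robot.set_gripper(60)
f0=frest()
robot.line_to(rp(65,32,31)); print(frest()-f0,st()["gripper_width"])
robot.set_gripper(10); s=st(); print("grip",s["gripper_width"],s["gripper_force"],inrest(s["ee_pos"]),frest()-f0)
if 13<s["gripper_width"]<20:
    for y in (100,150,170,176):
        robot.line_to(rp(65,y,31),rate=100); print(y,inrest(st()["ee_pos"]),frest()-f0)
print(st()["clock"])
cap("scene","pics/sc1.png"); 
E
```

```text
[ 0.331  0.157 -0.391] 59.595762371845375
grip 15.221444181539791 58.55091869831085 [65.761 32.182 31.796] [-1.745 -2.343  7.741]
100 [ 65.535 101.254  31.994] [-3.239  0.562  6.82 ]
150 [ 65.415 151.493  32.134] [-3.719  1.133  8.829]
170 [ 65.342 171.622  32.178] [-4.044  0.922  8.795]
176 [ 65.345 176.549  32.189] [-4.131 -2.915 10.709]
8.7917
```

```bash
python3 - <<'E'
from ops import *
f0=frest()
for y in (177,178,179,180,181,182):
    robot.line_to(rp(65,y,31),rate=20); d=frest()-f0; print(y,inrest(st()["ee_pos"]),d)
    if abs(d[1])>10: break
robot.wait(.3)
robot.set_gripper(60); print(inrest(st()["ee_pos"]))
robot.line_to(rp(65,y,130)); 
robot.move_ptp([400,-85,220],[0,0,1,0])
d=cap("scene","pics/sc1.png"); cv2.imwrite("pics/sc1c.png",cv2.resize(cv2.cvtColor(d["image"],cv2.COLOR_RGB2BGR)[120:270,140:440],(800,400)))
print(st()["clock"])
E
```

```text
177 [ 65.306 176.577  32.177] [ 1.023 -6.316  4.722]
178 [ 65.28  176.588  32.151] [ -0.269 -10.738   7.899]
[ 64.854 178.057  30.861]
12.6333
```

View pics/sc1c.png

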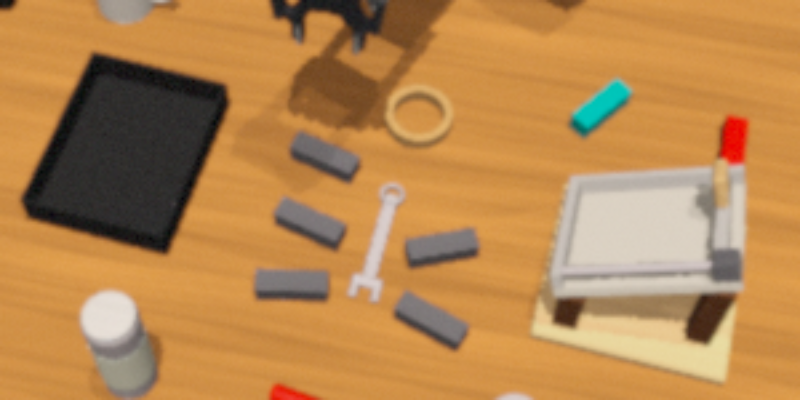

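```bash
cat >> ops.py <<'E'
RP=[RP[0]-1.4*M[0,1],RP[1]-1.4*M[1,1],.069]  # shift measured at the end stop (z change 0.45 ignored)
D=[0,0,1,0]
def qdown(yaw): # closing line across a bar of this yaw
    th=yaw-np.pi/2; best=None
    for t in(th,th+np.pi):
        y=np.array([np.cos(t),np.sin(t),0]); z=np.array([0,0,-1.]); q=quat(np.c_[np.cross(y,z),y,z])
        j=robot.solve_ik([500,0,150],q)
        if j is not None and (best is None or abs(j[5])<best[0]): best=(abs(j[5]),q)
    return best[1]
def look(g,yaws=(1.2,1.6,2.0)):
    robot.move_ptp([g[0]-28,g[1],200],D); robot.wait(.2); return fit(cap("wrist"),g,yaws)
def pick(g):
    robot.set_gripper(80) if st()["gripper_width"]<75 else None
    b=look(g); print("fit",b)
    if b is None or b[3]<.75: return None
    q=qdown(b[2]); robot.move_ptp([b[0],b[1],130],q); robot.wait(.3); f0=st()["wrist_force"]
    robot.line_to([b[0],b[1],30]); robot.line_to([b[0],b[1],4],rate=60); robot.set_gripper(20)
    s=st(); print("grip",s["gripper_width"],s["gripper_force"])
    robot.line_to([b[0],b[1],130]); robot.wait(.4)
    f=np.mean([st()["wrist_force"] if not robot.wait(.05) else 0 for _ in range(4)],0)-f0
    print("force",f,"width",st()["gripper_width"],"clock",st()["clock"]); return -f[2]
E
python3 - <<'E'
from ops import *
import math
a=cap("scene"); c=plane(a,[(174.9,140.6),(225.5,153.8),(202.6,213.8),(149.4,196.9)],50)[:,:2]; print(c,c.mean(0))
print(pick((616.9,-88.4)))
E
```

```text
[[ 357.146 -416.941]
 [ 375.466 -227.442]
 [ 620.344 -240.268]
 [ 595.166 -429.241]] [ 487.031 -328.473]
fit [614.777 -87.473   1.792   0.729]
None
```

```bash
python3 - <<'E'
from ops import *
d=cap("wrist"); m=mask(d); im=cv2.cvtColor(d["image"],cv2.COLOR_RGB2BGR)
v=im.copy(); v[m>0]=(0,255,0)
b=[614.8,-87.5,1.792]; q=proj(d,BOX@R.from_euler('z',b[2]).as_matrix().T+[b[0],b[1],0]); cv2.polylines(im,[cv2.convexHull(q.astype(np.int32))],True,(0,0,255),1)
cv2.imwrite("pics/mk.png",cv2.resize(np.hstack([im,v]),(800,300)))
E
```

```text
(no output)
```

View pics/mk.png

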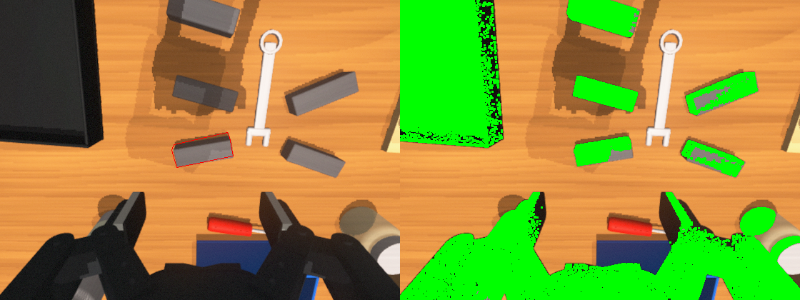

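```bash
sed -i 's/<140)/<180)/' bars.py; cat >> ops.py <<'E'
def to_crate(i):
    x=(415,487,559,451,523)[i]; y=-328; q=qdown(np.pi/2-.05)
    robot.move_ptp([x,y,160],q); z=25 if i<3 else 55; robot.line_to([x,y,z]); robot.set_gripper(48); robot.line_to([x,y,160])
    print("crate w",st()["gripper_width"],st()["clock"])
def to_rest(n): # n-th solid bar, 0-based
    y=(44,75,103)[n]
    robot.move_ptp(rp(52,y,120),Q); print("w before",st()["gripper_width"])
    f0=frest(); z=8
    robot.line_to(rp(52,y,z),rate=80)
    while z>-1:
        if (frest()-f0)[2]>4: break
        z-=1; robot.line_to(rp(52,y,z),rate=20)
    print("touch z",z,frest()-f0)
    robot.set_gripper(48); robot.line_to(rp(52,y,120)); print("placed",st()["clock"])
E
python3 - <<'E'
from ops import *
print(pick((616.9,-88.4)))
E
```

```text
fit [615.973 -86.089   1.775   0.895]
grip 29.01567354416353 62.25340247154236
force [ 0.136  0.446 -4.531] width 29.241136112550254 clock 19.6583
4.530874414676853
```

```bash
python3 - <<'E'
from ops import *
for i in range(4):
    robot.wait(.15); s=st(); print(s["wrist_force"],s["ft_torque"],s["tau"][1:3])
E
```

```text
[ 0.373 -0.766 -5.697] [-0.019  0.04   0.036] [-43.93  -38.095]
[-0.823  0.019 -5.147] [ 0.001 -0.034  0.009] [-43.95  -38.105]
[-0.298  0.888 -6.593] [-0.035  0.05  -0.01 ] [-43.954 -38.105]
[-0.007  0.284 -6.262] [0.014 0.045 0.007] [-43.954 -38.103]
```

```bash
sed -i 's/robot.wait(.3); f0=st()\["wrist_force"\]/robot.wait(.2); f0=np.mean([st()["wrist_force"] if not robot.wait(.05) else 0 for _ in range(5)],0)/; s/for _ in range(4)\],0)-f0/for _ in range(8)],0)-f0/' ops.py
python3 - <<'E'
from ops import *
to_rest(0)
robot.move_ptp([470,300,330],D); robot.wait(.2); d=cap("wrist")
cv2.imwrite("pics/p1.png",cv2.cvtColor(d["image"],cv2.COLOR_RGB2BGR)[60:340,100:500])
for y in (15,): 
    q=proj(d,pts([(0,0,30),(90,0,30),(90,30,30),(0,30,30)],RP,1)); print(q-[100,60])
E
```

```text
w before 28.992318898225765
touch z 6 [-3.03  -0.946  5.597]
placed 24.9667
[[135.388  69.454]
 [131.013 137.049]
 [151.76  137.626]
 [156.054  68.308]]
```

View pics/p1.png

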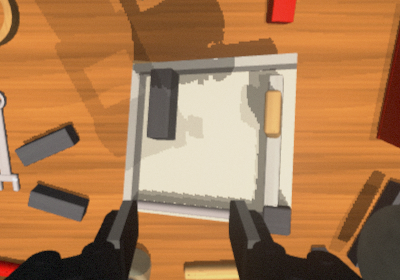

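```bash
python3 - <<'E'
from ops import *
robot.wait(.2); d=cap("wrist"); im=cv2.resize(cv2.cvtColor(d["image"],cv2.COLOR_RGB2BGR)[100:240,200:400],(800,560),interpolation=cv2.INTER_CUBIC)
for y,c in((0,(0,0,255)),(20,(0,255,0))):
    for z in (0,30):
        q=(proj(d,pts([(0,y,z),(90,y,z),(90,y+30,z),(0,y+30,z)],RP,1))-[200,100])*4; cv2.polylines(im,[q.astype(int)],True,c,1)
q=(proj(d,pts([(-12,-12,20),(190,-12,20),(190,200,0),(-12,200,20)],RP,1))-[200,100])*4; cv2.polylines(im,[q.astype(int)],True,(255,0,0),1)
cv2.imwrite("pics/p2.png",im)
E
```

```text
(no output)
```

View pics/p2.png

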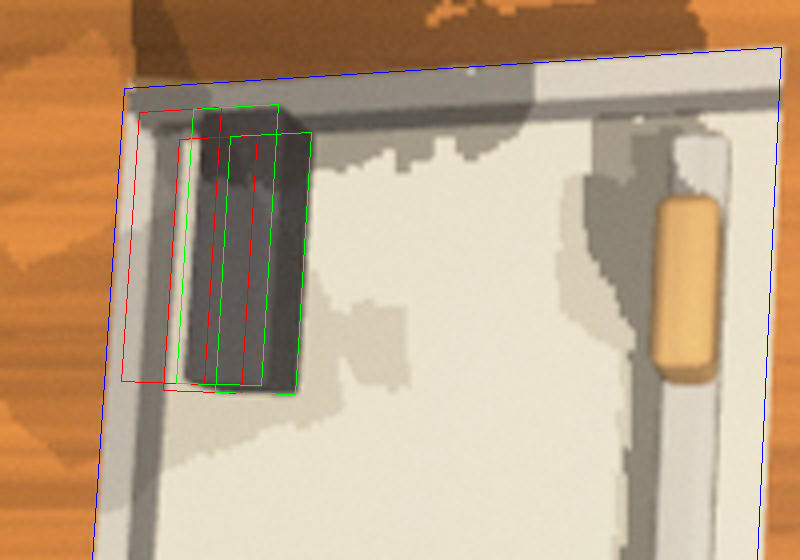

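```bash
cat >> ops.py <<'E'
def nudge(yend,ystart,x=45,lim=8,z=12):
    """push the outermost bar down to the row with the shut fingers; yend = outer face when home"""
    robot.move_ptp(rp(x,ystart,110),Q); robot.set_gripper(0); robot.line_to(rp(x,ystart,z)); robot.wait(.2)
    f0=np.mean([frest() if not robot.wait(.03) else 0 for _ in range(5)],0); y=ystart
    while y>yend:
        y-=1.5; robot.line_to(rp(x,y,z),rate=30); f=frest()-f0
        if f[1]>lim: break
    print("nudge stop y",y,inrest(st()["ee_pos"]),f); robot.line_to(rp(x,y+5,z)); robot.line_to(rp(x,y+5,110)); print(st()["clock"])
def view(name,ys,n=1):
    robot.move_ptp([470,300,330],D); robot.wait(.2); d=cap("wrist"); im=cv2.resize(cv2.cvtColor(d["image"],cv2.COLOR_RGB2BGR)[100:240,200:400],(800,560),interpolation=cv2.INTER_CUBIC)
    for y in ys:
        for z in (0,30):
            q=(proj(d,pts([(0,y,z),(90,y,z),(90,y+30,z),(0,y+30,z)],RP,1))-[200,100])*4; cv2.polylines(im,[q.astype(int)],True,(0,0,255),1)
    cv2.imwrite(name,im)
E
python3 - <<'E'
from ops import *
nudge(30,80)
view("pics/p3.png",[0])
E
```

```text
nudge stop y 41.0 [45.158 43.151 12.505] [-3.301 11.208  0.403]
36.1917
```

View pics/p3.png

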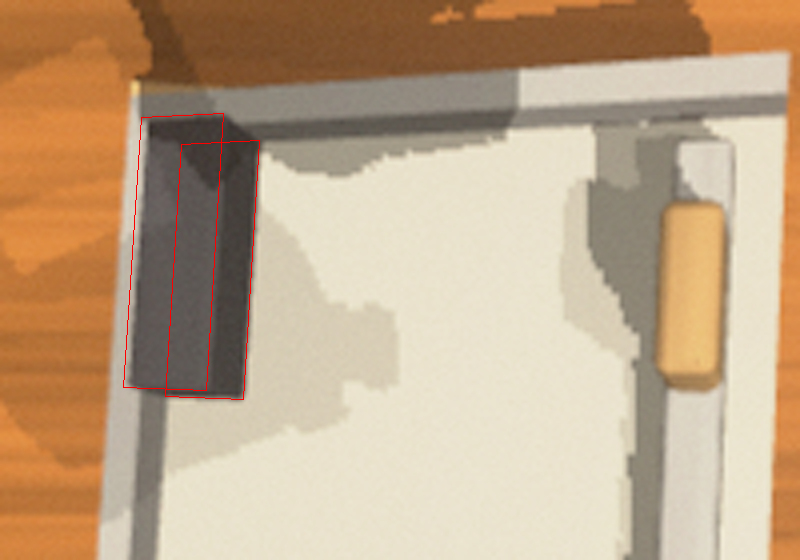

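```bash
python3 - <<'E'
from ops import *
nc=0
w=pick((526.5,-86))
if w and w<3.2: to_crate(nc); nc+=1; w=pick((628.5,90))
print(w,nc)
E
```

```text
fit [526.435 -83.806   1.275   0.9  ]
grip 29.261498845307166 60.663660764694214
force [-0.109 -0.243 -1.914] width 29.155377336843063 clock 45.5333
crate w 47.775602549082365 49.0083
fit [628.355  89.487   1.193   0.906]
grip 28.963979793255557 60.59344410896301
force [ 0.193  0.261 -0.936] width 29.227932399937288 clock 57.2083
0.9357066560859824 1
```

```bash
python3 - <<'E'
from ops import *
f=np.array([st()["wrist_force"] if not robot.wait(.05) else 0 for _ in range(16)]); print(f.mean(0),f.std(0),st()["gripper_width"],st()["tau"])
E
```

```text
[ 0.194  0.349 -1.716] [0.546 0.549 0.383] 28.970049125742364 [ -0.002 -42.756 -35.86   -0.001   0.001   0.   ]
```

Hollow. On to the next ones.

```bash
python3 - <<'E'
from ops import *
to_crate(1)
w=pick((427.5,-88)); print(w)
f=np.array([st()["wrist_force"] if not robot.wait(.05) else 0 for _ in range(10)]); print(f.mean(0))
E
```

```text
crate w 48.24349546256452 62.0583
fit [426.1   -86.956   1.271   0.904]
grip 29.032580106644428 61.88072204589844
force [ 0.115 -0.115 -5.703] width 29.251774392605586 clock 69.725
5.703046718228834
[-0.14  -0.132 -6.167]
```

```bash
python3 - <<'E'
from ops import *
to_rest(1); nudge(62,115)
w=pick((526.3,86)); print(w)
f=np.array([st()["wrist_force"] if not robot.wait(.05) else 0 for _ in range(10)]); print(f.mean(0))
E
```

```text
w before 29.086331526066118
touch z 6 [-2.143  0.577  5.348]
placed 74.85
nudge stop y 71.5 [45.139 73.271 12.296] [-0.984  9.191 -2.644]
85.125
fit [526.522  85.763   1.966   0.901]
grip 29.00507396309816 60.68333029747009
force [-0.201  0.238 -1.491] width 29.005655174629556 clock 92.2
1.4906793840500223
[ 0.079 -0.025 -1.782]
```

```bash
python3 - <<'E'
from ops import *
to_crate(2)
view("pics/p4.png",[0,30])
d=cap("scene"); a=cv2.resize(cv2.cvtColor(d["image"],cv2.COLOR_RGB2BGR)[120:270,140:440],(500,250))
b=cv2.resize(cv2.imread("pics/p4.png"),(500,350)); cv2.imwrite("pics/p5.png",np.vstack([a,b]))
E
```

```text
crate w 48.11694535259214 96.6583
```

View pics/p5.png

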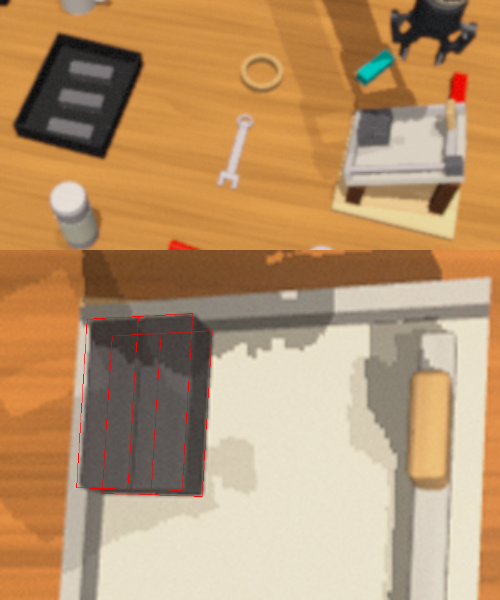

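```bash
python3 - <<'E'
from ops import *
Z=39
robot.move_ptp(rp(65,178,130),Q); robot.set_gripper(45); robot.line_to(rp(65,178,Z)); robot.set_gripper(10)
s=st(); print("grip",s["gripper_width"],inrest(s["ee_pos"]))
robot.line_to(rp(65,110,Z),rate=60); print(inrest(st()["ee_pos"])); robot.line_to(rp(65,76,Z),rate=40); robot.wait(.2)
def F(): return np.mean([frest() if not robot.wait(.03) else 0 for _ in range(4)],0)
y=75; robot.line_to(rp(65,y,Z),rate=10); f0=F(); print(f0)
while y>62:
    y-=.7; robot.line_to(rp(65,y,Z),rate=10); d=F()-f0; print(round(y,1),inrest(st()["ee_pos"])[1],d[1])
    if d[1]>5: break
print(st()["clock"],st()["gripper_width"])
E
```

```text
grip 15.23161178734233 [ 66.011 177.825  40.286]
[ 66.194 110.292  40.062]
[-0.424 -0.127  6.435]
74.3 74.8328593956996 0.9150420675457361
73.6 74.12825326923847 0.6414417698142313
72.9 73.4326291442684 1.121319846582018
72.2 72.7405085814218 1.089757545593651
71.5 72.01593648921339 0.9337976647701608
70.8 71.32498952349661 0.3100639285173349
70.1 70.60154782978059 0.8009281937428007
69.4 69.91879499322306 0.39977654211791847
68.7 69.22116499978046 1.3359016728476658
68.0 68.5261790455408 0.47841879502448215
67.3 67.79144358767812 0.8364615968455572
66.6 67.75934618174762 4.867358616283187
65.9 67.73986280370457 8.527194965982975
109.1667 15.054921784468013
```

Clear contact at y = 67.8 (68 expected). Release and check.

```bash
python3 - <<'E'
from ops import *
robot.set_gripper(35); robot.line_to(rp(65,67.5,130)); 
view("pics/p6.png",[0,30])
print(st()["clock"])
E
```

```text
111.175
```

View pics/p6.png

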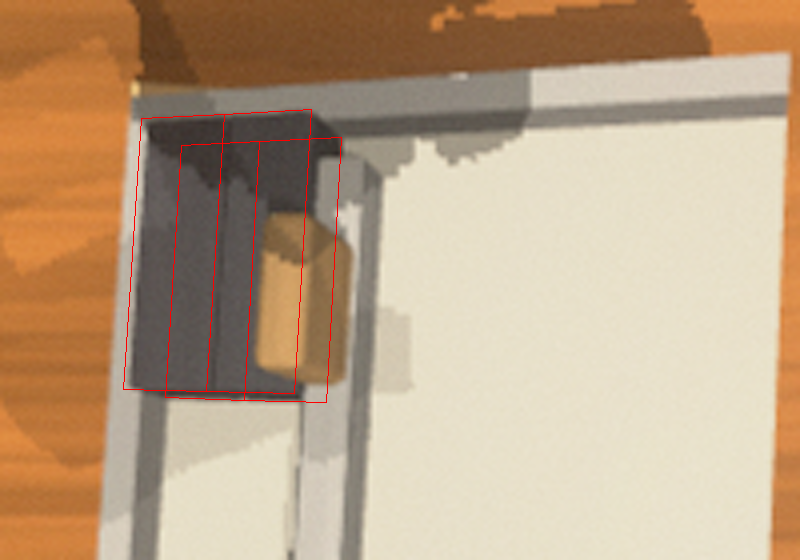

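The two bars lie home in the corner (red outlines match) and the stop's bar sits against the outer one at about column 300.

```bash
python3 -c "
from cell import close_job
print(close_job())"
```

```text
the job is handed in; nothing more can be done
None
```

The job is handed in at about 111 s: the two solid bars lie home in the low corner of the rest with the stop just touching them, the three hollow bars are in the crate, and the arm never touched the jar or the can; the first solid bar stuck about 20 mm short, so I nudged both into place with the closed fingers.

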